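# Draw the sagging guard bolt on the shoe finisher and hold the gate ajar

### The job

Before the brushes can be cleaned: bring the finisher's drive lever (black ball) back until it stands straight up in neutral and stop there, not on through into reverse, and only then unbolt the guard. Take the sagging bolt by its red knob, lift it a little so that its swollen nose rises over the bent-up lip of the keeper, and pull it back while it is lifted, never forcing it against the keeper. Then swing the sprung guard gate towards you until its free edge stands about a hand's width (10 cm) open and finish holding it there with the gripper, not letting go; leave the hammer, the polish tin and the shoe where they lie.

Things in the scene. Friction and masses are not known exactly. Their poses are not given: they have to be found in the camera images.
- finisher: Blue and grey bench shoe finisher, fixed; place and yaw vary. Origin on the bench under the middle of the guard gate; x from the gate back into the machine, y left along the shut gate, z up. Bed plate 16 mm high, from 60 mm in front of the gate. Shut gate: y +0.15 (hinge) to -0.125, 20 mm thick, top 223 mm high; latch post y -0.13 to -0.17, 230 mm high; behind: wheels and hood to 216 mm.
- lever (a joint): Drive lever, rad: 0 = straight up = neutral (green marks on the quadrant); positive = leaning towards the robot (finisher -x), in gear; starts at 0.45 to 0.8, stop at 0.9; negative = reverse. Pivot at finisher (-0.035, -0.265, 0.125), axis along finisher y. About 1 N at the ball moves it; it stays where left.
- lever_ball (a point): Centre of the black ball, 30 mm in diameter, 110 mm above the pivot on a 10 mm rod: 235 mm above the bench when upright. More than 25 mm clear on each side along finisher y; the grey pod under it is 121 mm high, quadrant plates to 171 mm.
- bolt (a joint): How far the bolt is drawn back along itself towards the hinge (finisher +y), m: 0 to 0.003 at the start (shot), 0.035 = stop, fully drawn. Unlifted, its nose catches behind the keeper's lip at 0.006; the nose is wholly clear of the keeper from 0.018. Friction about 1.5 N.
- bolt_lift (a joint): Lift of the sagging bolt, rad, about finisher x at its rear staple, 115 mm behind the knob: 0 = sagging 0.05 below level (it rests there by its weight, about 0.3 kg), 0.14 = stop. The nose clears the lip from about 0.035: knob raised 4 mm. Right: knob raised 6 to 10 mm above rest and kept at that height while the bolt is drawn; 16 mm is the stop.
- bolt_bar: Steel bolt on the front of the gate near its top: rod 12 mm thick, 200 mm long, nose to finisher -y and beaten out to 24 mm thick over its last 8 mm. When shot, origin in the rear staple at finisher (-0.026, 0.03, 0.2); its y runs along the rod to the tail, nose end at y -0.188. Rides on the gate.
- bolt_knob (a point): Grip point of the bolt's red knob: level round bar 14 mm thick, square to the gate, sticking out 58 mm towards the robot from the rod's axis (this point 36 mm out), the last 8 mm a 22 mm disc. 194 mm above the bench at rest; shot and shut at finisher (-0.062, -0.085). Pinch from above with the fingers closing along the gate; 30 mm free each side.
- gate (a joint): Opening of the guard gate, rad, about the upright hinge (point gate_hinge): 0 = shut, positive = free edge towards the robot. Free edge 275 mm from the hinge: 0.37 rad = 10 cm open. A spring shuts it: 2 N at the free edge when shut, 4 N at 0.37 rad. With the bolt shot it has about 0.01 rad of play.
- gate_frame: The gate: yellow steel frame with wire mesh, carrying the bolt. Origin on the hinge axis at bench height; its y runs from the free edge (-0.275) to the hinge (0), x into the machine.
- gate_hinge (a point): Point on the gate's upright hinge axis, at the left end of the gate, 200 mm above the bench; fixed to the finisher at (0, 0.15, 0.2).
- keeper: Dark steel keeper on the latch post, fixed: open-topped box round the bolt's nose. Origin and axes as the finisher's; there: front cheek x -0.041 to -0.045, y -0.14 to -0.168, top 218 mm high, stops the nose and gate coming forward; gate-side lip bent up at y -0.140 to -0.144, top 184.5 mm, just under the rod, 5.5 mm above the underside of the sagging nose.
- hammer: Shoemaker's hammer lying on the bench in front of the machine, 250 mm long, 26 mm high, wooden handle, steel head. Origin under its middle, handle to its -x. Leave alone.
- polish_tin: Flat steel polish tin with red lid, 75 mm in diameter, 28 mm high, on the bench in front of the gate's hinge side. Origin under its middle. Leave alone.
- shoe: Brown shoe, 280 x 92 mm, 95 mm high, on the bench to the right of the control pod. Origin under its middle, toe to its +x. Leave alone.

How it is judged:
By the outcome, as a careful person would: the job done as asked, in the order asked, and still so for the second after the job is handed in, while the arm keeps its last pose, push and grip.
It also fails if it takes over 48 s, if anything falls off the work surface, if the arm or the gripper's body presses on something with over 40 N, if the wrist force passes 120 N, or if a joint passes its speed limit or range.

### The arm

A 7-joint arm with a two-finger parallel gripper is mounted at the origin on the work surface. World frame = base frame: x ahead of the robot, y to its left, z up, the work surface at z = 0. Lengths are in m, angles in rad, forces in N, time in s.
With the tool pointing down it reaches from about 0.4 to 0.85 m from the base axis. Payload 4.5 kg.
Tool frame: the origin (TCP) lies at the very end of the fingers, on their centre line; the grasp point (between the pads) lies 19 mm behind it (r.grip_depth is the z of the grasp point in the tool frame, in m); z points along the fingers, y is the line along which they close (so a half turn about z gives the same grasp; the last joint's range is limited). The gripper opens to 88 mm and grips with 3 to 60 N. Pads are 18 mm wide; open, the fingers measure 123 mm over their backs; the gripper's body (75 mm by 187 mm) begins 45 mm behind the grasp point.
Start: joints at [1.283, 0.689, -0.195, 1.565, 0.157, 0.902, -0.215], TCP at [0.198, -0.593, 0.239] pointing down, gripper open.
Joint ranges: [-3.01, 3.01], [-0.46, 2.08], [-1.47, 1.51], [0.13, 2.56], [-1, 4.14], [0.04, 2.09], [-2.66, 2.66]. Speed limits (rad/s): [2.57, 2.57, 3.14, 3.14, 3.14, 3.14, 3.14].

### API

Orientations are given as a unit quaternion [x, y, z, w].
In Python, from plant import r, camrig gives the robot as it stands (r), with the cameras (camrig).
- The arm moves only by the tool jog_arm, called as a command line: name --argument value ..., lists and objects as JSON in quotes. Schema: {"type":"object","properties":{"increments":{"type":"array","items":{"type":"number"},"minItems":7,"maxItems":70},"squeeze":{"type":"number"},"only":{"type":"string"},"quiet":{"type":"boolean"},"lines":{"type":"string"}},"required":["increments"],"additionalProperties":false}. increments is one flat list of numbers that holds 1 to 10 rows one after another, with no inner brackets; each row has 7 numbers: the opening from 0.0 (shut) to 1.0 (fully open), then dx, dy, dz in parts of the range, where 1.0 means 800 mm, then a rotation vector rx, ry, rz in normalised numbers (1 is 2 pi rad); each row is the pose to reach, as a shift and turn from the pose commanded when the call began, along the tool's axes at that moment; what a row does not reach only later rows make up. A row lasts 1/10 s, in which the tool goes at most 0.05 m and 0.15 rad, less where a joint would pass 70% of its speed; a pose out of reach is approached as far as the arm can. The fingers move at their own pace and stop on an object; squeeze is the grip in N (left out, the last holds). Time passes only in rows, so rows that do not move let the fingers close. The tool returns the time, the measured TCP pose, the force, the opening and the grip force at its end. only (a regular expression) keeps the lines of the reply that match it, lines (a string "A,B") keeps lines A to B, and quiet returns only ok. No shift or turn number may pass 1 either way. Input that does not fit is refused with a message, and nothing moves.
- r.get_state(): the state, without advancing time (a new reading comes with each control period).
- camrig.snapshot(name): name is "side" or "top"; returns the picture (420x560x3 uint8, red, green, blue); there is no depth.
- camrig.camera_params(name): a dict with "fx", "fy", "cx", "cy" (pixels), "rvec" (rotation vector, rad) and "tvec" (3), from world to camera coordinates, as OpenCV has them. Camera axes: x right, y down, z forward; pixel columns grow to the right and rows downward; lengths in m; the calibration is good to about 2 mm. A picture is of the moment at which its call begins. camera_params takes no time and is no camera call.
- r.finish_job(): hands the job in; it is judged then, once.
The state is a dict: "clock": time; "q": joint angles; "qd": joint speeds; "joint_torque": joint torques, N m; "tool_pos": TCP position; "eef_rot": TCP orientation; "contact_force": force on the tool from outside, world axes, zero at the start; "moment": the same for the moment, N m; "opening": opening from 0.0 (shut) to 1.0 (fully open); "finger_force": force on a finger pad.
Only numpy, scipy, OpenCV 4.12 (cv2) and the standard library are available. Lean on these libraries where they do the work, as an engineer would, in place of code of your own. Each camera call takes 0.05 s, during which the arm holds its last target. There are 200 camera calls.

## Working session

There is one attempt and no reset: what is moved stays moved. The work goes in short steps, Python scripts to look and compute and a tool call to move; the robot and the scene stay as the last step left them, time stands still between calls to the robot, and variables do not carry over. Pictures are saved under pics/ and viewed, at most 10 in all, crops included, and the job is handed in when it is done.

```bash
ls; mkdir -p pics
```

Run:
```python
from plant import r, camrig
import cv2
for n in("side","top"):
    im=camrig.snapshot(n); cv2.imwrite(f"pics/{n}0.png",im[:,:,::-1]); print(n,camrig.camera_params(n))
s=r.get_state(); print(s)
print(r.grip_depth)
```

```text
pics
plant.py
side {'fx': 389.98344618774115, 'fy': 389.98344618774115, 'cx': 283.8244762580278, 'cy': 206.23820788095867, 'rvec': array([ 2.33305063, -0.82424534,  0.2851561 ]), 'tvec': array([-0.39910248,  0.32170568,  0.77668444])}
top {'fx': 438.20606159249394, 'fy': 438.20606159249394, 'cx': 286.6106112988625, 'cy': 213.41787110626998, 'rvec': array([ 2.17433883, -2.15947331,  0.1165481 ]), 'tvec': array([-0.02968829,  0.52499105,  1.11218061])}
{'clock': 0.1, 'q': array([ 1.2827982 ,  0.68987464, -0.19452266,  1.56624853,  0.1572846 ,
        0.90249741, -0.2150992 ]), 'qd': array([-0.00142818, -0.00159686,  0.00057213, -0.0012926 , -0.00035786,
       -0.00121922, -0.00047473]), 'joint_torque': array([-1.80892101e-03, -5.28497207e+01, -1.27093915e+00, -1.53836471e+01,
       -5.25173976e-02,  2.02609241e-03,  5.95836877e-05]), 'tool_pos': array([ 0.1974529 , -0.59238751,  0.23800392]), 'eef_rot': array([ 9.87077661e-01,  1.60240508e-01, -1.84768503e-04, -7.98288554e-04]), 'contact_force': array([ 0.52361035, -0.13285093,  0.02095507]), 'moment': array([0.00045645, 0.03775308, 0.00729428]), 'finger_force': 0.0, 'opening': 0.995686824899409}
-0.0187
```

View pics/side0.png

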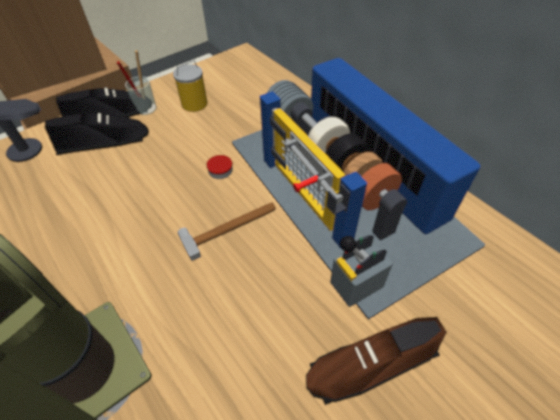

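View pics/top0.png

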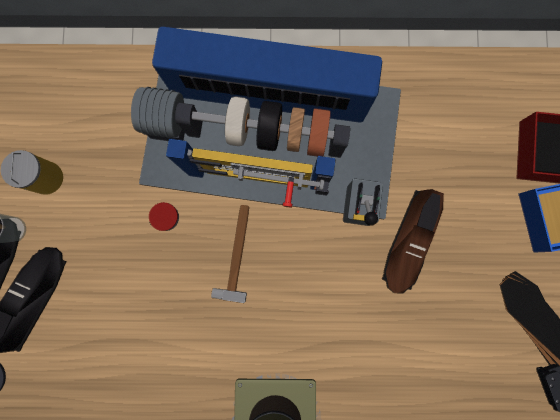

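The side view shows the ball at about (348,244) and the red knob from (295,188) to (318,177). In the top view the ball is at (371,218) and the knob runs from (288,205) to (291,180). I'll enlarge both.

Run:
```python
import cv2,numpy as np
a=cv2.imread("pics/side0.png")[80:310,250:410]; b=cv2.imread("pics/top0.png")[130:240,150:400]
cv2.imwrite("pics/c1.png",cv2.resize(b,None,fx=3.2,fy=3.2,interpolation=cv2.INTER_CUBIC))
cv2.imwrite("pics/c2.png",cv2.resize(a,None,fx=2.6,fy=2.6,interpolation=cv2.INTER_CUBIC))
```

```text
(no output)
```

View pics/c1.png

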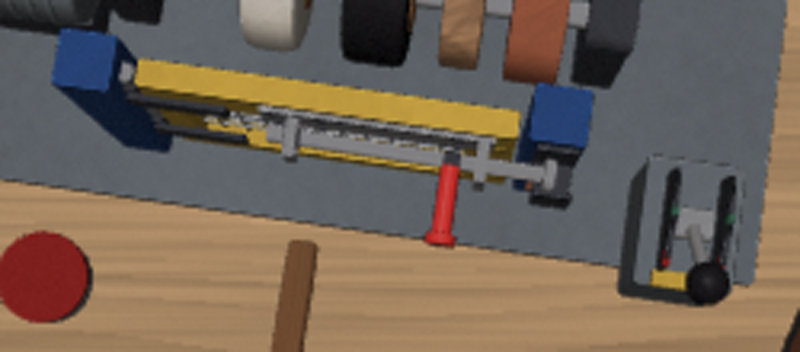

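View pics/c2.png

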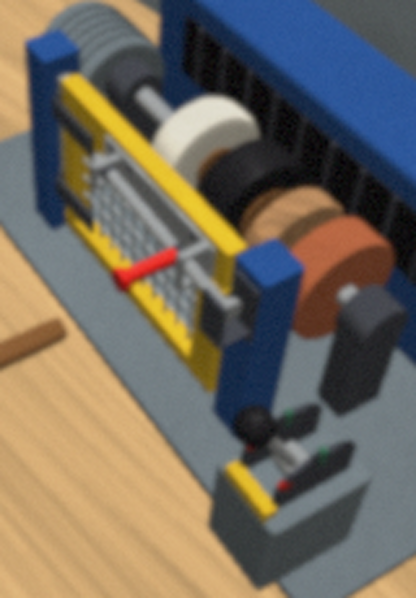

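The top crop puts the ball at (371.1,218.3), the knob disc at (287.5,205) and the gate's front top edge from (192,156.5) to (311.5,173). The side crop puts the ball at (348.5,243.5), the disc at (297.3,186.5) and the gate's near corner at (339,178). Next I triangulate these points and fit the pose.

Create h.py:
```python
import numpy as np,cv2
from plant import r, camrig
from scipy.optimize import least_squares
from scipy.spatial.transform import Rotation as R
C={n:camrig.camera_params(n) for n in("side","top")}
def K(c): return np.array([[c["fx"],0,c["cx"]],[0,c["fy"],c["cy"]],[0,0,1]])
def proj(n,P):
    c=C[n]; return cv2.projectPoints(np.atleast_2d(P).astype(float),c["rvec"],c["tvec"],K(c),None)[0][:,0]
def tri(s,t):
    M=[K(C[n])@np.c_[cv2.Rodrigues(C[n]["rvec"])[0],C[n]["tvec"]] for n in("side","top")]
    X=cv2.triangulatePoints(M[0],M[1],np.array(s,float).reshape(2,1),np.array(t,float).reshape(2,1))[:,0]
    return X[:3]/X[3]
def rel(world):  # world shift -> tool axes now
    return R.from_quat(r.get_state()["eef_rot"]).inv().apply(world)
```

Run:
```python
from h import *
side=lambda x,y:(250+x/2.6,80+y/2.6); top=lambda x,y:(150+x/3.2,130+y/3.2)
ball=side(256,425),top(708,283); disc=side(123,277),top(440,238); jn=side(178,256),top(452,162)
gr=side(233,256),top(517,137); pr=side(272,278),top(585,150)
for n,p in dict(ball=ball,disc=disc,jn=jn,gateFR=gr,post=pr).items(): print(n,tri(*p).round(4))
def world(p,P):
    c,s=np.cos(p[2]),np.sin(p[2]); P=np.asarray(P); return np.array([p[0]+c*P[0]-s*P[1],p[1]+s*P[0]+c*P[1],P[2]])
def pts(p):
    a=p[3]
    return [("side",ball[0],(-.035-.11*np.sin(a),-.265,.125+.11*np.cos(a))),("top",ball[1],(-.035-.11*np.sin(a),-.265,.125+.11*np.cos(a))),
     ("side",disc[0],(-.082,-.085,.194)),("top",disc[1],(-.082,-.085,.194)),
     ("side",gr[0],(-.01,-.125,.223)),("top",gr[1],(-.01,-.125,.223)),
     ("top",top(135,85),(-.01,p[4],.223)),("side",side(62,82),(-.01,p[5],.223))]
f=lambda p:np.concatenate([proj(n,world(p,P))[0]-u for n,u,P in pts(p)])
o=least_squares(f,[.6,0,0,.6,.14,.14]); print(o.x.round(4),o.fun.round(1))
for P in[(-.062,-.085,.194),(0,.15,.2),(-.035,-.265,.235)]: print(world(o.x,P).round(4))
```

```text
ball [ 0.4949 -0.2089  0.2189]
disc [ 0.5278 -0.0279  0.1931]
jn [ 0.5819 -0.0356  0.1882]
gateFR [ 0.5957 -0.0806  0.2154]
post [ 0.5849 -0.1266  0.2357]
[ 0.619   0.0426 -0.1288  0.5346  0.1384  0.1319] [-0.1 -0.3 -0.2  0.2  0.6  0.8  1.5  0.4 -1.2 -2.   0.2  0.2 -0.1  0.4
  0.8 -0.8]
[ 0.5466 -0.0337  0.194 ]
[0.6383 0.1914 0.2   ]
[ 0.5503 -0.2157  0.235 ]
```

Fit is consistent: yaw −0.129, lever about 0.53, ball at (0.495, −0.209, 0.219) and knob at (0.547, −0.034, 0.194). I'll go above the ball, with the tool turned 0.45 about its z.

The manual's scale: shifts go in shares of 800 mm and turns go in shares of 2 pi rad. Converting my numbers, 0.404 m / 0.8 = 0.505, -0.05 m / 0.8 = -0.0625, 0.45 rad / 6.2832 = 0.0716.

jog_arm --increments '[0.6,0.505,-0.3375,-0.0625,0,0,0.0716,0.6,0.505,-0.3375,-0.0625,0,0,0.0716,0.6,0.505,-0.3375,-0.0625,0,0,0.0716,0.6,0.505,-0.3375,-0.0625,0,0,0.0716,0.6,0.505,-0.3375,-0.0625,0,0,0.0716,0.6,0.505,-0.3375,-0.0625,0,0,0.0716,0.6,0.505,-0.3375,-0.0625,0,0,0.0716,0.6,0.505,-0.3375,-0.0625,0,0,0.0716,0.6,0.505,-0.3375,-0.0625,0,0,0.0716,0.6,0.505,-0.3375,-0.0625,0,0,0.0716]' --squeeze 10

```text
clock: 1.1
tool_pos: [0.4973, -0.2056, 0.2888]
eef_rot: [0.998, -0.062, 0.0, -0.001]
contact_force: [0.5, -0.3, 0.5]
opening: 0.598
finger_force: 0.0
```

jog_arm --increments '[0.6,0,0,0,0,0,0,0.6,0,0,0,0,0,0,0.6,0,0,0,0,0,0]'

```text
clock: 1.4
tool_pos: [0.4943, -0.2103, 0.2884]
eef_rot: [0.998, -0.065, -0.001, 0.0]
contact_force: [-0.2, -0.9, -0.5]
opening: 0.597
finger_force: 0.0
```

Run:
```python
from h import *
s=r.get_state();print(R.from_quat(s["eef_rot"]).as_matrix().round(3),s["q"].round(2))
print(rel(np.array([.4949,-.2089,.200])-s["tool_pos"]).round(4))
```

```text
[[ 0.992 -0.13  -0.002]
 [-0.13  -0.992 -0.001]
 [-0.001  0.001 -1.   ]] [ 0.34  0.51 -0.04  1.77  0.02  0.86 -1.41]
[ 0.0005 -0.0016  0.0884]
```

To row units: 0.088 m / 0.8 = 0.11, 0.08 m / 0.8 = 0.1.

jog_arm --increments '[0.6,0,-0.0013,0.05,0,0,0,0.6,0,-0.0013,0.1,0,0,0,0.6,0,-0.0013,0.11,0,0,0,0.6,0,-0.0013,0.11,0,0,0,0.2,0,-0.0013,0.11,0,0,0,0.2,0,-0.0013,0.11,0,0,0,0.2,0,-0.0013,0.11,0,0,0,0.2,0,-0.0013,0.11,0,0,0,0.2,0,-0.0013,0.11,0,0,0]' --squeeze 8

```text
clock: 2.3
tool_pos: [0.4958, -0.2075, 0.2015]
eef_rot: [0.998, -0.064, 0.0, -0.0]
contact_force: [-1.6, 3.4, 4.5]
opening: 0.324
finger_force: 7.8
```

To row units: 0.055 m / 0.8 = 0.0688, 0.049 m / 0.8 = 0.0613.

jog_arm --increments '[0.2,0.0081,0,-0.0044,0,0,0,0.2,0.0169,0,-0.0081,0,0,0,0.2,0.025,0,-0.0113,0,0,0,0.2,0.0338,0,-0.0144,0,0,0,0.2,0.0425,0,-0.0163,0,0,0,0.2,0.0525,0,-0.0181,0,0,0,0.2,0.0613,0,-0.0188,0,0,0,0.2,0.0688,0,-0.0194,0,0,0,0.2,0.0688,0,-0.0194,0,0,0,0.2,0.0688,0,-0.0194,0,0,0]'

```text
clock: 3.3
tool_pos: [0.5509, -0.215, 0.2159]
eef_rot: [0.998, -0.064, 0.0, 0.0]
contact_force: [1.0, 1.9, -4.0]
opening: 0.329
finger_force: 8.2
```

Run:
```python
from h import *
a=camrig.snapshot("side")[210:310,300:420,::-1];b=camrig.snapshot("top")[160:260,320:440,::-1]
cv2.imwrite("pics/l1.png",np.hstack([cv2.resize(v,None,fx=3.3,fy=3.3,interpolation=cv2.INTER_CUBIC) for v in(a,b)]))
s=r.get_state();print(s["tool_pos"]+R.from_quat(s["eef_rot"]).apply([0,0,r.grip_depth]),s["opening"],s["contact_force"])
```

```text
[ 0.55030434 -0.21497151  0.23461551] 0.3262215429951685 [ 0.80877696  1.44475116 -4.38660627]
```

View pics/l1.png

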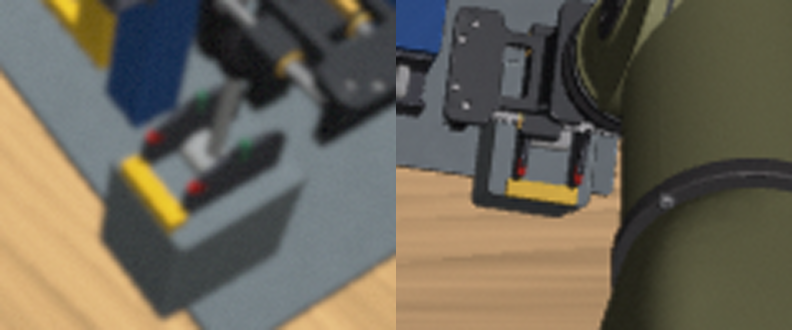

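The gripper hides the ball, but the rod now stands between the green marks in the left crop (about (203,97) and (245,148)). I'll open, rise and check it with the ball in view.

To row units: -0.18 m / 0.8 = -0.225, -0.08 m / 0.8 = -0.1.

jog_arm --increments '[0.6,0,0,0,0,0,0,0.6,0,0,0,0,0,0,0.6,0,0,0,0,0,0,0.6,0,0,-0.0375,0,0,0,0.6,0,0,-0.0875,0,0,0,0.6,0,0.05,-0.1,0,0,0,0.6,0,-0.1,-0.1,0,0,0,0.6,0,-0.15,-0.1,0,0,0,0.6,0,-0.2,-0.1,0,0,0,0.6,0,-0.225,-0.1,0,0,0]'

```text
clock: 4.4
tool_pos: [0.5708, -0.0552, 0.2967]
eef_rot: [0.998, -0.065, 0.001, 0.0]
contact_force: [0.9, -0.4, 0.7]
opening: 0.601
finger_force: 0.0
```

jog_arm --increments '[0.6,0,0,0,0,0,0,0.6,0,0,0,0,0,0]'

```text
clock: 4.6
tool_pos: [0.5709, -0.0553, 0.2965]
eef_rot: [0.998, -0.063, 0.0, 0.0]
contact_force: [0.3, -0.4, 0.0]
opening: 0.601
finger_force: 0.0
```

Run:
```python
from h import *
a=camrig.snapshot("side")[210:310,300:420,::-1];b=camrig.snapshot("top")[160:260,320:440,::-1]
cv2.imwrite("pics/l2.png",np.hstack([cv2.resize(v,None,fx=3.3,fy=3.3,interpolation=cv2.INTER_CUBIC) for v in(a,b)]))
for n,o in(("side",(300,210)),("top",(320,160))): print((proj(n,[.5503,-.2157,.235])-o)*3.3)
s=r.get_state(); print(rel(np.array([.5466,-.0337,.175])-s["tool_pos"]).round(4))
```

```text
[[245.0160462  48.7217238]]
[[182.99889194 105.7520786 ]]
[-0.027  -0.0217  0.1214]
```

View pics/l2.png

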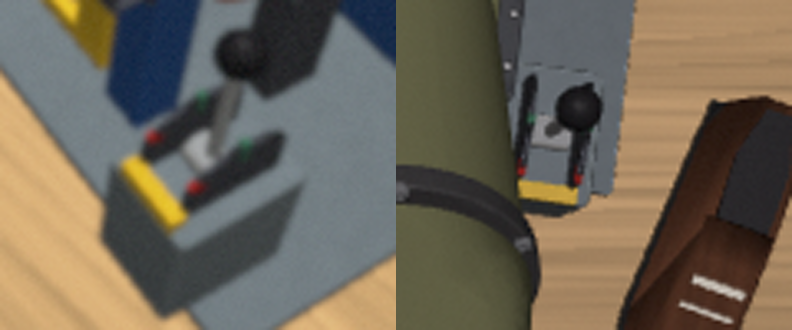

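Ball upright at the green marks: crop (239,54) in the side view and (183,109) in the top view, within about 2 px of the prediction. I'll check the angle numerically.

Run:
```python
from h import *
b=tri((300+239.5/3.3-.5,210+54.5/3.3-.5),(320+183.5/3.3-.5,160+109.5/3.3-.5)); print(b)
ex=np.array([np.cos(-.1288),np.sin(-.1288)])
print("lean angle",np.arcsin((np.array([.5503,-.2157])-b[:2])@ex/.11))
```

```text
[ 0.54844937 -0.21474801  0.23214338]
lean angle 0.017797067029303056
```

Lever is neutral to within 0.02. Now the knob: the triangulated disc suggests the bolt starts drawn about 2–3 mm, so the aim is y ≈ −0.031.

To row units: 0.05 m / 0.8 = 0.0625, -0.024 m / 0.8 = -0.03.

jog_arm --increments '[0.38,-0.0338,-0.03,0.05,0,0,0,0.38,-0.0338,-0.03,0.0625,0,0,0,0.38,-0.0338,-0.03,0.0625,0,0,0,0.38,-0.0338,-0.03,0.0625,0,0,0]'

```text
clock: 5.1
tool_pos: [0.5478, -0.0313, 0.2468]
eef_rot: [0.998, -0.066, 0.001, 0.001]
contact_force: [1.1, 0.3, 0.2]
opening: 0.383
finger_force: 0.0
```

Run:
```python
from h import *
s=r.get_state(); print(s["tool_pos"],rel(np.array([.547,-.031,.175])-s["tool_pos"]).round(4))
import cv2
# red knob tip row analysis in originals
for n in("side","top"):
    im=cv2.imread(f"pics/{n}0.png").astype(int); B,G,Rr=im[...,0],im[...,1],im[...,2]
    m=(Rr>140)&(G<70)&(B<70); ys,xs=np.nonzero(m)
    k=(xs>280)&(xs<330)&(ys>170)&(ys<215); print(n,k.sum(),xs[k].mean(),ys[k].mean(),xs[k].min(),xs[k].max(),ys[k].min(),ys[k].max())
```

```text
[ 0.54775217 -0.03133933  0.24679458] [-0.0009 -0.0003  0.0718]
side 116 305.63793103448273 182.83620689655172 293 317 176 190
top 131 288.3587786259542 194.50381679389312 283 292 182 205
```

To row units: 0.071 m / 0.8 = 0.0888, 0.055 m / 0.8 = 0.0688.

jog_arm --increments '[0.38,-0.0013,0,0.0375,0,0,0,0.38,-0.0013,0,0.0688,0,0,0,0.38,-0.0013,0,0.0888,0,0,0,0.38,-0.0013,0,0.0888,0,0,0,0.38,-0.0013,0,0.0888,0,0,0]' --squeeze 4

```text
clock: 5.6
tool_pos: [0.5473, -0.0301, 0.1763]
eef_rot: [0.998, -0.065, 0.001, 0.0]
contact_force: [0.1, -0.3, 0.3]
opening: 0.375
finger_force: 0.0
```

Run:
```python
from h import *
print("red centroid",tri((305.64,182.84),(288.36,194.5)))
s=r.get_state(); print(s["tool_pos"])
```

```text
red centroid [ 0.55013619 -0.02947942  0.19075622]
[ 0.54732656 -0.03010888  0.1762816 ]
```

jog_arm --increments '[0.05,0,0,0,0,0,0,0.05,0,0,0,0,0,0,0.05,0,0,0,0,0,0,0.05,0,0,0,0,0,0,0.05,0,0,0,0,0,0]' --squeeze 4

```text
clock: 6.1
tool_pos: [0.5466, -0.0292, 0.1758]
eef_rot: [0.998, -0.064, 0.001, 0.0]
contact_force: [0.7, -0.8, 4.3]
opening: 0.155
finger_force: 3.9
```

To row units: -0.008 m / 0.8 = -0.01, -0.006 m / 0.8 = -0.0075.

jog_arm --increments '[0.05,0,0,0,0,0,0,0.05,0,0,0,0,0,0,0.05,0,0,-0.0025,0,0,0,0.05,0,0,-0.005,0,0,0,0.05,0,0,-0.0075,0,0,0,0.05,0,0,-0.01,0,0,0,0.05,0,0,-0.01,0,0,0,0.05,0,0,-0.01,0,0,0]' --squeeze 25

```text
clock: 6.9
tool_pos: [0.5458, -0.0291, 0.1831]
eef_rot: [0.998, -0.064, -0.0, 0.0]
contact_force: [0.9, -0.4, -3.5]
opening: 0.146
finger_force: 25.3
```

To row units: -0.008 m / 0.8 = -0.01, -0.005 m / 0.8 = -0.0063.

jog_arm --increments '[0.05,0,-0.0025,-0.0006,0,0,0,0.05,0,-0.0063,-0.0006,0,0,0,0.05,0,-0.01,-0.0006,0,0,0,0.05,0,-0.01,-0.0006,0,0,0]'

```text
clock: 7.3
tool_pos: [0.5471, -0.0201, 0.1837]
eef_rot: [0.998, -0.064, 0.0, -0.0]
contact_force: [1.6, 0.2, -3.9]
opening: 0.143
finger_force: 25.4
```

It passed the lip freely. I'll draw it the rest of the way.

To row units: -0.02 m / 0.8 = -0.025, -0.016 m / 0.8 = -0.02.

jog_arm --increments '[0.05,0,-0.005,0,0,0,0,0.05,0,-0.01,0,0,0,0,0.05,0,-0.015,0,0,0,0,0.05,0,-0.02,0,0,0,0,0.05,0,-0.025,0,0,0,0,0.05,0,-0.025,0,0,0,0,0.05,0,-0.025,0,0,0,0]'

```text
clock: 8.0
tool_pos: [0.55, 0.0, 0.1838]
eef_rot: [0.998, -0.064, 0.0, -0.001]
contact_force: [2.3, 1.6, -5.2]
opening: 0.139
finger_force: 25.5
```

Run:
```python
from h import *
im=camrig.snapshot("side")[90:270,250:410,::-1]
cv2.imwrite("pics/b1.png",cv2.resize(im,None,fx=3.3,fy=3.3,interpolation=cv2.INTER_CUBIC))
```

```text
(no output)
```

View pics/b1.png

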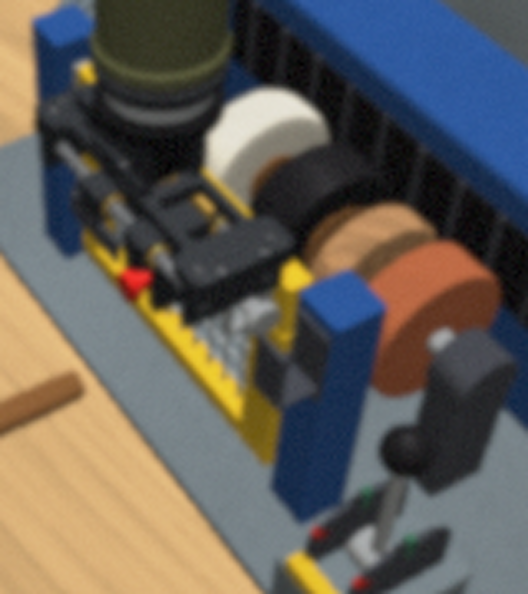

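The nose, at crop (262,312), is well clear of the keeper at (290,370), and the lever still stands at its green marks. Now I swing the gate about its hinge, turning the tool with it.

To row units: -0.0294 m / 0.8 = -0.0368, -0.0198 m / 0.8 = -0.0248, 0.15 rad / 6.2832 = 0.0239.

jog_arm --increments '[0.05,-0.0125,-0.0043,0,0,0,0.008,0.05,-0.0248,-0.0091,0,0,0,0.0159,0.05,-0.0368,-0.0146,0,0,0,0.0239,0.05,-0.0368,-0.0146,0,0,0,0.0239,0.05,-0.0368,-0.0146,0,0,0,0.0239]' --squeeze 30

```text
clock: 8.55
tool_pos: [0.5233, 0.0142, 0.1841]
eef_rot: [0.99, -0.138, 0.001, -0.0]
contact_force: [5.1, -0.5, -5.0]
opening: 0.142
finger_force: 30.5
```

To row units: -0.0433 m / 0.8 = -0.0541, -0.0387 m / 0.8 = -0.0484, 0.225 rad / 6.2832 = 0.0358.

jog_arm --increments '[0.05,-0.0125,-0.0043,0,0,0,0.008,0.05,-0.0248,-0.0091,0,0,0,0.0159,0.05,-0.0368,-0.0146,0,0,0,0.0239,0.05,-0.0484,-0.0206,0,0,0,0.0318,0.05,-0.0541,-0.0239,0,0,0,0.0358,0.05,-0.0541,-0.0239,0,0,0,0.0358,0.05,-0.0541,-0.0239,0,0,0,0.0358,0.05,-0.0541,-0.0239,0,0,0,0.0358]'

```text
clock: 9.35
tool_pos: [0.4871, 0.0436, 0.1839]
eef_rot: [0.969, -0.249, 0.001, -0.0]
contact_force: [5.3, -1.3, -5.2]
opening: 0.138
finger_force: 30.5
```

Run:
```python
from h import *
s=r.get_state(); p=s["tool_pos"][:2]-[.6383,.1914]; p0=np.array([.55,0])-[.6383,.1914]
a=lambda v:np.arctan2(v[1],v[0]); print("gate by pos",a(p0)-a(p),np.linalg.norm(p0),np.linalg.norm(p)); print("tool yaw",R.from_quat(s["eef_rot"]).as_matrix()[:,0])
for i,(n,sl) in enumerate({"side":np.s_[90:290,220:440],"top":np.s_[110:260,150:400]}.items()):
    cv2.imwrite(f"pics/g{i}.png",cv2.resize(camrig.snapshot(n)[sl][...,::-1],None,fx=2.6,fy=2.6,interpolation=cv2.INTER_CUBIC))
```

```text
gate by pos 0.36455640305185133 0.21078626615602825 0.2113927441504991
tool yaw [ 0.8762704  -0.48181347  0.00244397]
```

View pics/g0.png

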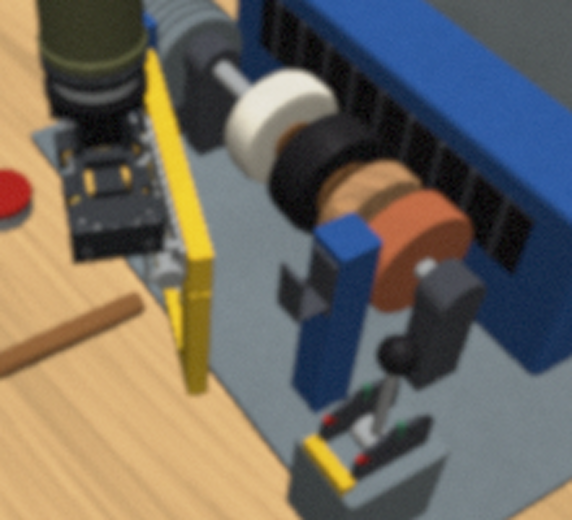

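View pics/g1.png

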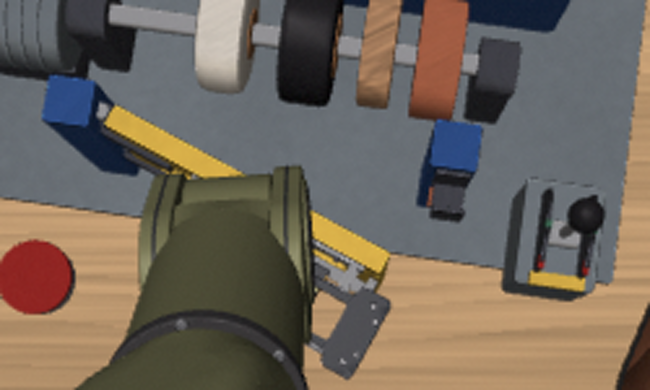

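The gate stands open at about 0.365 rad (10 cm at the free edge), held by the knob. The lever is upright, and the tin, hammer and shoe were not touched. Handing in.

```bash
python3 -c "
from plant import r, camrig
s=r.get_state();print(s['tool_pos'],s['finger_force'],s['clock']);print(r.finish_job())"
```

```text
[0.48716375 0.04359848 0.18395899] 30.49262300133705 9.45
the job is handed in; nothing more can be done
None
```

I handed the job in at 9.5 s: the lever is in neutral (within about 0.02 rad), the bolt was lifted about 7 mm and drawn clear, and the gripper holds the gate about 10 cm open; the hammer, tin and shoe were not touched.

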